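# Stop button check of the globe turner

## Task

Check the stop button of the globe turner: with the fingertips press the winged mushroom button down until it latches, and take the hand off it for a moment to see that it stays down by itself. Then push one of its wings round clockwise (seen from above) until the button springs up again, and after that press the small round start button fully in and let it come back out. Press and push without great force, do not pinch or lift anything, and leave the jars and other things around the two boxes where they are.

Things in the scene. Friction and masses are not known exactly. Their poses are not given: they have to be found in the camera images.
- stop_box: Fixed square grey box, 86 x 86 x 110 mm, under the winged mushroom stop button; an aluminium collar, 48 mm across, stands 6 mm above it and a cable gland sticks out 12 mm on its +x side. Origin at the centre of its underside. Stop and start box may stand in either order from left to right.
- stop_top (a point): Highest point of the stop button, on its axis: a black mushroom head, 50 mm across, with two wings that make one straight bar 112 mm long, 12 mm thick and 16 mm high across it. Its top is 42 mm above the box (z = 152 mm) when up; the point sinks and turns with the head. z axis up; y axis along the bar, towards the left wing.
- wing_left (a point): Middle of the outer part of the wing on the head's +y side: 46 mm from the axis, half-way up (8 mm of wing above and below; tip 10 mm further out). z = 139 mm with the head up, about 129 mm latched. Clockwise from above moves it towards the point's +x, at the start away from the robot within 35 degrees: push its near side, away from the robot.
- wing_right (a point): The same point of the opposite wing, on the -y side; clockwise moves it towards its own -x, back to the robot.
- stop_press (a joint): How far the stop head is pushed down, m: 0 up, 0.013 bottomed. A spring pushes it up (about 4 N at the top, 10 N at the bottom; it gives way a little as the latch snaps over at about 0.009, so go on to the bottom). Pushed past about 0.011 it latches and then rests near 0.010 without being held.
- stop_twist (a joint): How far the head is turned clockwise as seen from above, rad: rests at 0, stop at 1.0; a light spring turns it back to 0 when let go (about 0.1 N m at the most). When latched, turning it to about 0.6 frees the latch and the head springs up by itself.
- start_top (a point): Centre of the top of the start button: a plain black round button 34 mm across with no wings, in an aluminium collar (48 mm across, 6 mm high) on a fixed narrower grey box 70 x 70 x 110 mm; its top is at about z = 126 mm, 10 mm above the collar. Behind both boxes a window sill (z = 152 to 180 mm) overhangs the back of the bench, so keep the gripper on the near side or above it.
- start_button (a joint): How far the start button is pushed down, m: 0 out, 0.006 fully in; a spring pushes it back out (2.5 N at first, 5.5 N fully in).
- eraser: Bystander, to be left alone: a small eraser block; origin at the centre of its underside.
- ink_jar: Bystander, to be left alone: a squat glass jar with a black lid, 47 mm wide, 44 mm high; origin at the centre of its underside.
- toy_globe: Bystander, to be left alone: a tiny globe on a foot, 36 mm wide, 50 mm high; origin at the centre of its underside.
- small_jar: Bystander, to be left alone: a small glass jar with a yellow lid, 36 mm wide, 50 mm high; origin at the centre of its underside.
- pigment_jar: Bystander, to be left alone: a tall glass jar with a black lid, 59 mm wide, 95 mm high; origin at the centre of its underside.
- paint_tube: Bystander, to be left alone: a paint tube lying flat, 29 x 95 x 18 mm; origin at the centre of its underside.
- tape_roll: Bystander, to be left alone: a roll of tape lying flat, 92 mm across, 18 mm high; origin at the centre of its underside.

How it is judged:
By the outcome, as a careful person would: the job done as asked, in the order asked, and still so for the second after the job is handed in, with the robot touching nothing.
It also fails if it takes over 54 s, if anything falls off the work surface, if the arm or the gripper's body presses on something with over 40 N, if the wrist force passes 120 N, or if a joint passes its speed limit or range.

## Robot

A 6-joint arm with a two-finger parallel gripper is mounted at the origin on a cart in front of the work surface, level with it; the furniture and walls round the work are solid. World frame = base frame: x ahead of the robot, y to its left, z up, the work surface at z = 0. Lengths are in m, angles in rad, forces in N, time in s.
With the tool pointing down it reaches from about 0.25 to 0.725 m from the base axis. Payload 4 kg.
Tool frame: the origin (TCP) lies between the finger pads; the fingertips stand 11 mm ahead of it and the grasp point (between the pads) lies 8 mm behind it (bot.tip_extent is the distance from the TCP to the fingertips, in m); z points along the fingers, y is the line along which they close (so a half turn about z gives the same grasp; the last joint's range is limited). The gripper opens to 85 mm and grips with 20 to 120 N. Pads are 22 mm wide; open, the fingers measure 114 mm over their backs; the gripper's body (76 mm by 85 mm) begins 54 mm behind the grasp point. The pads swing forward as they close: fully open they stand 13 mm farther back than shut.
Start: joints at [0, 0.241, 0.005, 1.335, 0, 1.571], TCP at [0.5, -0, 0.209] pointing down, gripper open.
Joint ranges: [-2.72, 2.72], [-1.05, 1.87], [-1.09, 1.28], [-1.99, 2.15], [-1.42, 1.44], [-3.14, 3.14]. Speed limits (rad/s): [2.79, 2.79, 3.14, 3.14, 3.14, 3.14].

## Interface

Orientations are given as a unit quaternion [x, y, z, w].
In Python, from workcell import bot gives the robot as it stands. The module is installed in compiled form; this text tells all that it offers.
- The arm moves only by the tool drive_tool, never from a script. Its argument "rows" is a list of rows, each an object of numbers: "dx", "dy", "dz": the shift along the tool's x, y, z in units of 50 mm (1.0 is 50 mm); "wx", "wy", "wz": the turn, a rotation vector about the tool's x, y, z in units of 5 degrees (1.0 is 5 degrees); "hand": the finger opening in mm, from 0 to 85.4. A call has 1 to 20 rows; each row is the pose to reach, as a shift and turn from the pose commanded when the call began, along the tool's axes at that moment; what a row does not reach only later rows make up. A row lasts 1/10 s, in which the tool goes at most 50 mm and 8.59 degrees, less where a joint would pass 70% of its speed; a pose out of reach is approached as far as the arm can. A call with a gripper value outside its range is refused whole. The fingers move at their own pace and stop on an object; the grip force is fixed at half the most. Time passes only in rows, so rows that repeat a pose let the fingers close. It gives the time, the measured TCP pose, the force, the opening and the grip force at its end, in the units of the state.
- bot.get_obs(): the state, without advancing time (a new reading comes with each control period).
- bot.camera(name): name is "scene" or "side" or "wrist"; returns the picture (400x640x3 uint8, red, green, blue); there is no depth.
- bot.get_calibration(name): a dict with "vfov" (degrees; the focal length in pixels is half the picture's height over the tangent of half this angle, whatever the lens; pixels are square), "cx", "cy" (the principal point, pixels), "origin" and "rotation" of the camera in the world; the wrist camera has in their place "mount" (4x4, takes a point from camera to tool coordinates, whose origin is the TCP and whose axes are the flange's). Camera axes: x right, y up, looking along -z (the intrinsics and any distortion apply to the point x, -y, -z); pixel columns grow to the right and rows downward; lengths in m; the calibration is good to about 2 mm. A picture is of the moment at which its call begins: read the wrist's pose just before it. get_calibration takes no time and is no camera call.
- bot.job_done(): hands the job in; it is judged then, once.
Trained networks look in the newest picture that a camera, given by its name, has taken for a name from the list of things; names that differ only in an ending like _2 or _b are one class to them, and where a whole thing is asked for, a point or a joint stands for the part that bears it (a point fixed in the world has none). Each returns a list of dicts, best first, with "score" (0 to 1); they miss things now and then, are a little off and sometimes report something else, mostly with a low value. They report only what shows in the picture. A call takes as long as a camera call.
- bot.look_for(camera, thing): "extent" ([centre column, centre row, width, height] in pixels, round what is visible of it).
- bot.outline_of(camera, thing): "region" (400x640 bool, what is visible of it) and "extent" ([centre column, centre row, width, height] in pixels, round what is visible of it).
The state is a dict: "clock": time; "joint_pos": joint angles; "joint_vel": joint speeds; "tau": joint torques, N m; "eef_pos": TCP position; "tool_rot": TCP orientation; "ft_force": force on the tool from outside, world axes, zero at the start; "ft_torque": the same for the moment, N m; "grip_width": finger opening in m; "grasp_force": force on a finger pad.
Only numpy, scipy, OpenCV 4.12 (cv2) and the standard library are available. Lean on these libraries where they do the work, as an engineer would, in place of code of your own. Each camera call takes 0.05 s, during which the arm holds its last target. There are 200 camera calls.

## Working session

There is one attempt and no reset: what is moved stays moved. The work goes in short steps, Python scripts to look and compute and a tool call to move; the robot and the scene stay as the last step left them, time stands still between calls to the robot, and variables do not carry over. Pictures are saved under pics/ and viewed, at most 10 in all, crops included, and the job is handed in when it is done.

Besides the shell and the picture viewer there is one more tool, called after "Request:" as name([rows], argument=value, ...), one row to a line, values as JSON. drive_tool: Moves the arm, as the interface text tells. Its arguments: {"type":"object","properties":{"rows":{"type":"array","items":{"type":"object","properties":{"dx":{"type":"number"},"dy":{"type":"number"},"dz":{"type":"number"},"wx":{"type":"number"},"wy":{"type":"number"},"wz":{"type":"number"},"hand":{"type":"number"}}}}},"required":["rows"]}

```bash
mkdir -p pics; cat > h.py <<'E'
import numpy as np,cv2
from workcell import bot
from scipy.spatial.transform import Rotation as R
def cam(name):
    o=bot.get_obs();im=bot.camera(name);c=bot.get_calibration(name)
    f=200/np.tan(np.radians(c['vfov'])/2)
    if 'mount' in c:
        T=np.eye(4);T[:3,:3]=R.from_quat(o['tool_rot']).as_matrix();T[:3,3]=o['eef_pos'];T=T@np.array(c['mount'])
        Ro,t=T[:3,:3],T[:3,3]
    else:
        Ro=np.array(c['rotation']);Ro=Ro if Ro.shape==(3,3) else R.from_quat(Ro).as_matrix();t=np.array(c['origin'])
    return im,(f,c['cx'],c['cy'],Ro,t,c)
def at_z(k,u,v,z):
    f,cx,cy,Ro,t,_=k
    d=Ro@np.array([(u-cx)/f,-(v-cy)/f,-1]);return t+d*(z-t[2])/d[2]
def proj(k,p):
    f,cx,cy,Ro,t,_=k
    q=Ro.T@(np.array(p)-t);return cx+f*q[0]/-q[2],cy-f*q[1]/-q[2]
E
python3 - <<'E'
from h import *
o=bot.get_obs();print(o['eef_pos'],o['tool_rot'],R.from_quat(o['tool_rot']).as_matrix().round(2).tolist())
ims=[]
for n in('scene','side','wrist'):
    im,k=cam(n);ims.append(im);print(n,{a:(np.round(b,3).tolist() if not isinstance(b,str) else b) for a,b in k[5].items()})
    for th,z in(('stop_top',.145),('start_top',.126),('wing_left',.139),('wing_right',.139),('stop_box',.055)):
        r=bot.look_for(n,th)
        for q in r[:2]:
            e=q['extent'];print(th,round(q['score'],2),np.round(e),at_z(k,e[0],e[1],z).round(3))
cv2.imwrite('pics/a.png',ims[0][...,::-1]);cv2.imwrite('pics/w.png',ims[2][...,::-1]);cv2.imwrite('pics/s.png',ims[1][...,::-1])
E
```

```text
[4.99350930e-01 1.08514357e-05 2.07838853e-01] [ 7.07101748e-01  7.07111108e-01 -7.07140414e-04 -7.06379718e-04] [[-0.0, 1.0, -0.0], [1.0, 0.0, -0.0], [-0.0, -0.0, -1.0]]
scene {'vfov': 45.141, 'cx': 323.692, 'cy': 195.324, 'origin': [0.038, -0.468, 0.853], 'rotation': [0.297, -0.164, -0.457, 0.822]}
stop_top 0.83 [342. 228.  42.  40.] [ 0.49  -0.225  0.145]
start_top 0.76 [242. 170.  16.  16.] [0.521 0.03  0.126]
start_top 0.51 [423. 291.  12.  43.] [ 0.462 -0.401  0.126]
wing_right 0.95 [343. 226.  43.  37.] [ 0.498 -0.222  0.139]
stop_box 0.66 [344. 250.  65.  82.] [ 0.502 -0.224  0.055]
side {'vfov': 50.679, 'cx': 323.318, 'cy': 196.823, 'origin': [0.144, -0.884, 0.721], 'rotation': [0.444, -0.119, -0.244, 0.854]}
stop_top 0.68 [306. 218.  22.  36.] [ 0.491 -0.231  0.145]
start_top 0.53 [269. 171.  12.   8.] [0.518 0.021 0.126]
start_top 0.38 [306. 216.  18.  33.] [ 0.506 -0.205  0.126]
wing_left 0.92 [307. 218.  22.  29.] [ 0.496 -0.225  0.139]
wing_right 0.74 [304. 217.  25.  36.] [ 0.493 -0.219  0.139]
stop_box 0.58 [307. 240.  43.  80.] [ 0.505 -0.205  0.055]
wrist {'vfov': 70.802, 'cx': 321.032, 'cy': 197.862, 'mount': [[0.0, 0.958, 0.287, 0.073], [1.0, -0.0, 0.0, 0.002], [0.0, 0.287, -0.958, -0.164], [0.0, 0.0, 0.0, 1.0]]}
start_top 0.97 [349. 159.  38.  40.] [0.526 0.035 0.126]
stop_box 0.84 [324. 309.  74.  55.] [ 0.505 -0.177  0.055]
stop_box 0.17 [277. 251.  26.  30.] [ 0.447 -0.092  0.055]
```

View pics/a.png

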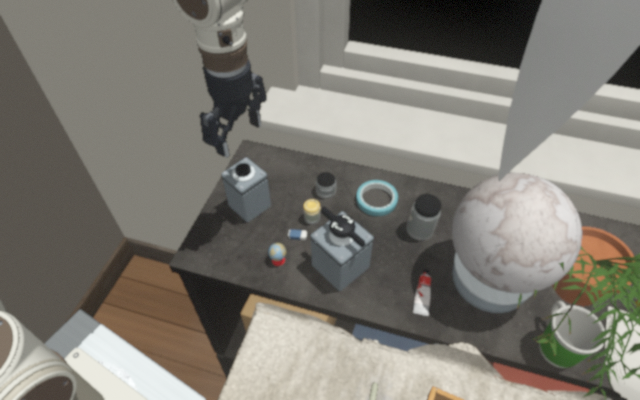

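View pics/w.png

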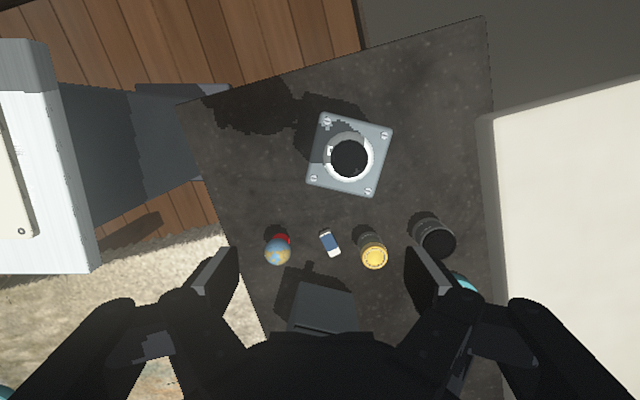

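The scene picture shows the winged stop button at about (343,228) on the wider box. The start button is at (243,170), and in the wrist view it is at (349,159). I'll move next to the stop button for a close look.

Request:
drive_tool([
  {"dz": -0.8, "hand": 0},
  {"dx": -1, "dz": -0.8, "hand": 0},
  {"dx": -2, "dz": -0.8, "hand": 0},
  {"dx": -3, "dz": -0.8, "hand": 0},
  {"dx": -4, "dz": -0.8, "hand": 0},
  {"dx": -5, "dz": -0.8, "hand": 0},
  {"dx": -5.6, "dz": -0.8, "hand": 0},
  {"dx": -5.6, "dz": -0.8, "hand": 0},
  {"dx": -5.6, "dz": -0.8, "hand": 0},
  {"dx": -5.6, "dz": -0.8, "hand": 0},
])

```text
invalid input at $.rows[0]: expected keys dx, dy, dz, wx, wy, wz, hand
```

```bash
python3 - <<'E'
from h import *
im,k=cam('wrist')
for th,z in(('stop_top',.152),('wing_left',.139),('wing_right',.139),('stop_box',.11)):
    for q in bot.look_for('wrist',th)[:2]:
        e=q['extent'];print(th,round(q['score'],2),np.round(e),at_z(k,e[0],e[1],z).round(4))
o=bot.get_obs();print(o['eef_pos'],o['grip_width'],o['ft_force'])
cv2.imwrite('pics/w2.png',im[...,::-1])
E
```

```text
stop_box 0.69 [320. 307.  74.  54.] [ 0.5007 -0.1319  0.11  ]
stop_box 0.39 [374. 251.  27.  36.] [ 0.5558 -0.0625  0.11  ]
[5.00016219e-01 7.36140400e-07 2.08725429e-01] 0.08543821628332053 [-1.09473384  0.50825334 -0.40530694]
```

View pics/w2.png

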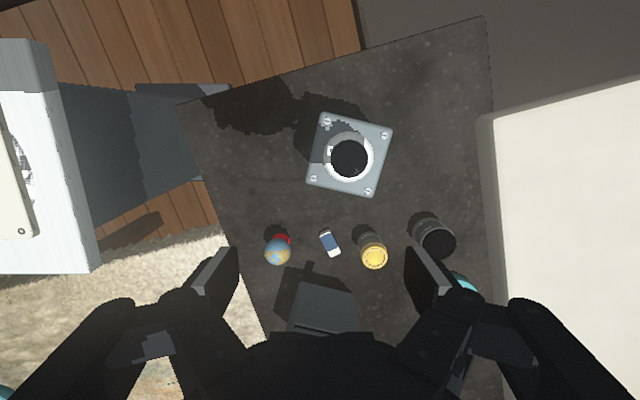

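The move was refused because every row needs all the keys. The view hasn't changed, so I'll resend it.

Request:
drive_tool([
  {"dx": 0, "dy": 0, "dz": -0.8, "wx": 0, "wy": 0, "wz": 0, "hand": 0},
  {"dx": -1, "dy": 0, "dz": -0.8, "wx": 0, "wy": 0, "wz": 0, "hand": 0},
  {"dx": -2, "dy": 0, "dz": -0.8, "wx": 0, "wy": 0, "wz": 0, "hand": 0},
  {"dx": -3, "dy": 0, "dz": -0.8, "wx": 0, "wy": 0, "wz": 0, "hand": 0},
  {"dx": -4, "dy": 0, "dz": -0.8, "wx": 0, "wy": 0, "wz": 0, "hand": 0},
  {"dx": -5, "dy": 0, "dz": -0.8, "wx": 0, "wy": 0, "wz": 0, "hand": 0},
  {"dx": -5.6, "dy": 0, "dz": -0.8, "wx": 0, "wy": 0, "wz": 0, "hand": 0},
  {"dx": -5.6, "dy": 0, "dz": -0.8, "wx": 0, "wy": 0, "wz": 0, "hand": 0},
  {"dx": -5.6, "dy": 0, "dz": -0.8, "wx": 0, "wy": 0, "wz": 0, "hand": 0},
  {"dx": -5.6, "dy": 0, "dz": -0.8, "wx": 0, "wy": 0, "wz": 0, "hand": 0},
])

```text
clock: 2.15
eef_pos: [0.5, -0.279, 0.2487]
tool_rot: [0.707, 0.707, 0.0, -0.0]
ft_force: [-0.2, -0.3, -0.5]
grip_width: 0.0
grasp_force: 0.0
```

```bash
python3 - <<'E'
from h import *
im,k=cam('wrist')
for th,z in(('stop_top',.152),('wing_left',.139),('wing_right',.139),('stop_box',.11)):
    for q in bot.look_for('wrist',th)[:2]:
        e=q['extent'];print(th,round(q['score'],2),np.round(e),at_z(k,e[0],e[1],z).round(4))
o=bot.get_obs();print(o['eef_pos'],o['grip_width'],o['ft_force'])
cv2.imwrite('pics/w3.png',im[...,::-1])
E
```

```text
stop_top 0.78 [320. 126.  54. 118.] [ 0.5004 -0.2167  0.152 ]
wing_left 0.74 [319. 128.  51. 117.] [ 0.4992 -0.2187  0.139 ]
wing_right 0.62 [320. 126.  54. 118.] [ 0.5009 -0.2174  0.139 ]
stop_box 0.87 [320. 126.  96. 118.] [ 0.5002 -0.2179  0.11  ]
[ 0.50030124 -0.27890181  0.24904773] 0.0003480303534773571 [-0.88676616  0.05357944  0.81977394]
```

View pics/w3.png

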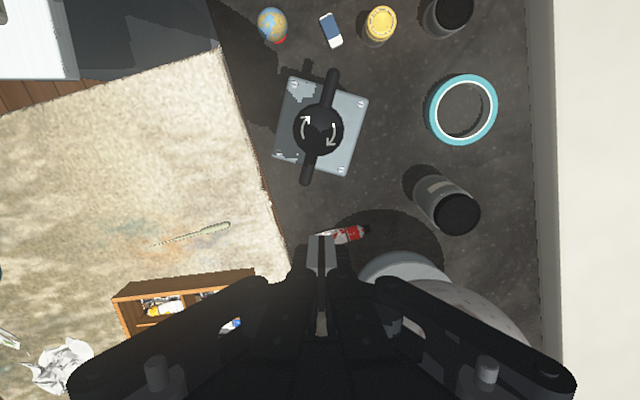

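The wrist view shows the stop head at about (319,129), with wing tips at (334,69) (left, +y side) and (305,186).

```bash
python3 - <<'E'
from h import *
im,k=cam('wrist')
a=at_z(k,334,69,.147);b=at_z(k,305,186,.147);c=at_z(k,319,129,.148)
print(a,b,(a+b)/2,c,np.linalg.norm(a-b),np.degrees(np.arctan2(a[0]-b[0],a[1]-b[1])),bot.tip_extent)
q=bot.outline_of('wrist','stop_top')[0]['region']
v,u=np.nonzero(q);P=np.array([at_z(k,x,y,.147)[:2] for x,y in zip(u,v)])
m=P.mean(0);w,V=np.linalg.eigh(np.cov((P-m).T));print(m,V[:,1],np.degrees(np.arctan2(V[0,1],V[1,1])),(P@V[:,1]).ptp() if hasattr(P,'ptp') else np.ptp(P@V[:,1]))
E
```

```text
[ 0.51296062 -0.16858272  0.147     ] [ 0.48626129 -0.27346366  0.147     ] [ 0.49961096 -0.22102319  0.147     ] [ 0.49993041 -0.21928018  0.148     ] 0.10822599993753206 14.28230759424522 0.011
[ 0.49914759 -0.21840445] [0.26533906 0.96415517] 15.387100679048363 0.1092445612332573
```

Request:
drive_tool([
  {"dx": 0.7, "dy": 0, "dz": 0.5, "wx": 0, "wy": 0, "wz": 0, "hand": 0},
  {"dx": 1.18, "dy": 0, "dz": 1.2, "wx": 0, "wy": 0, "wz": 0, "hand": 0},
  {"dx": 1.18, "dy": 0, "dz": 1.55, "wx": 0, "wy": 0, "wz": 0, "hand": 0},
  {"dx": 1.18, "dy": 0, "dz": 1.6, "wx": 0, "wy": 0, "wz": 0, "hand": 0},
  {"dx": 1.18, "dy": 0, "dz": 1.7, "wx": 0, "wy": 0, "wz": 0, "hand": 0},
  {"dx": 1.18, "dy": 0, "dz": 1.78, "wx": 0, "wy": 0, "wz": 0, "hand": 0},
  {"dx": 1.18, "dy": 0, "dz": 1.84, "wx": 0, "wy": 0, "wz": 0, "hand": 0},
  {"dx": 1.18, "dy": 0, "dz": 1.84, "wx": 0, "wy": 0, "wz": 0, "hand": 0},
])

```text
clock: 3.3
eef_pos: [0.5002, -0.2215, 0.1569]
tool_rot: [0.707, 0.707, 0.0, 0.0]
ft_force: [-0.1, 0.6, 0.7]
grip_width: 0.0002
grasp_force: 0.0
```

Request:
drive_tool([
  {"dx": 0, "dy": 0, "dz": 0.05, "wx": 0, "wy": 0, "wz": 0, "hand": 0},
  {"dx": 0, "dy": 0, "dz": 0.1, "wx": 0, "wy": 0, "wz": 0, "hand": 0},
  {"dx": 0, "dy": 0, "dz": 0.1, "wx": 0, "wy": 0, "wz": 0, "hand": 0},
])

```text
clock: 3.6
eef_pos: [0.4998, -0.221, 0.1514]
tool_rot: [0.707, 0.707, -0.0, -0.0]
ft_force: [0.2, 0.4, 0.3]
grip_width: 0.0
grasp_force: 0.0
```

```bash
python3 - <<'E'
from h import *
o=bot.get_obs();print(o['eef_pos'],o['ft_force'],o['tau'],bot.tip_extent)
im,k=cam('wrist');cv2.imwrite('pics/w4.png',im[...,::-1])
im,k=cam('side');u,v=map(int,proj(k,[.5,-.22,.15]));cv2.imwrite('pics/s4.png',cv2.resize(im[v-60:v+60,u-80:u+80],(640,480),interpolation=2)[...,::-1])
E
```

```text
[ 0.49979007 -0.22099279  0.15139101] [0.17038919 0.37975061 0.25417642] [-2.33108865e-02 -4.24752009e+01  2.46808684e+01 -7.73205003e-02
 -1.08048724e-03 -5.15509214e-06] 0.011
```

View pics/s4.png

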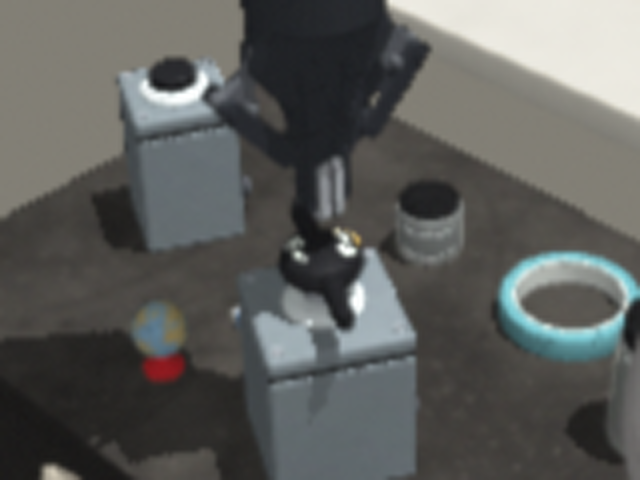

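The side crop shows the light finger pads ending at about (330,215), just above the head's top at about (322,245), and the force is near zero. I'll check the wrist view.

```bash
python3 - <<'E'
from h import *
im=cv2.imread('pics/w4.png')
_,k=cam('wrist');_,ks=cam('side')
o=bot.get_obs()['eef_pos']
for z in(.1404,.152,.165):print(z,proj(k,[.5,-.221,z]),proj(ks,[.5,-.221,z]))
u0,v0=map(int,proj(ks,[.5,-.22,.15]));print(u0,v0)
cv2.imwrite('pics/w4c.png',cv2.resize(im[100:340,200:440],(600,600),interpolation=2))
E
```

```text
0.1404 (np.float64(318.7127443401769), np.float64(227.14575237088383)) (np.float64(307.28041918163393), np.float64(215.65367909084281))
0.152 (np.float64(318.56403322004127), np.float64(234.22319760421985)) (np.float64(307.0963212975811), np.float64(211.53878415679267))
0.165 (np.float64(318.3736664838794), np.float64(243.28311288295427)) (np.float64(306.88687485101195), np.float64(206.8573065484208))
306 212
```

View pics/w4c.png

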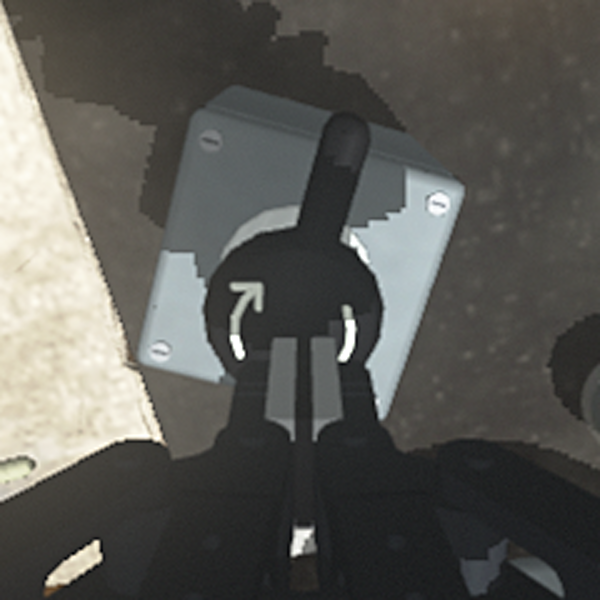

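The wrist crop shows the head centre at about (293,300) and the pad tips ending at about (303,337), with no sign of contact. I'll go down slowly and watch the force.

Request:
drive_tool([
  {"dx": 0, "dy": 0, "dz": 0.05, "wx": 0, "wy": 0, "wz": 0, "hand": 0},
  {"dx": 0, "dy": 0, "dz": 0.1, "wx": 0, "wy": 0, "wz": 0, "hand": 0},
  {"dx": 0, "dy": 0, "dz": 0.1, "wx": 0, "wy": 0, "wz": 0, "hand": 0},
])

```text
clock: 4.1
eef_pos: [0.4997, -0.2208, 0.1462]
tool_rot: [0.707, 0.707, -0.0, -0.0]
ft_force: [-0.3, -0.2, 0.1]
grip_width: 0.0001
grasp_force: 0.0
```

Request:
drive_tool([
  {"dx": 0, "dy": 0, "dz": 0.05, "wx": 0, "wy": 0, "wz": 0, "hand": 0},
  {"dx": 0, "dy": 0, "dz": 0.1, "wx": 0, "wy": 0, "wz": 0, "hand": 0},
  {"dx": 0, "dy": 0, "dz": 0.1, "wx": 0, "wy": 0, "wz": 0, "hand": 0},
])

```text
clock: 4.4
eef_pos: [0.4997, -0.2209, 0.1412]
tool_rot: [0.707, 0.707, -0.0, -0.0]
ft_force: [0.6, 0.4, -0.3]
grip_width: 0.0
grasp_force: 0.0
```

```bash
python3 - <<'E'
from h import *
out=[]
for n in('side','scene','wrist'):
    im,k=cam(n);o=bot.get_obs()['eef_pos']
    u,v=proj(k,[.5,-.22,.15]);u,v=int(u),int(v);s=120 if n=='wrist' else 40
    c=cv2.resize(im[max(v-s,0):v+s,u-s:u+s],(266,266),interpolation=2);f=266/(2*s)
    print(n,'TCP px',proj(k,o),'crop',[round((a-b+s)*f) for a,b in zip(proj(k,o),(u,v))],'crop origin',u-s,v-s)
    out.append(c)
cv2.imwrite('pics/t.png',cv2.resize(np.hstack(out),(798,266))[...,::-1])
E
```

```text
side TCP px (np.float64(307.1565912938478), np.float64(215.31204104376056)) crop [137, 144] crop origin 266 172
scene TCP px (np.float64(342.79330648743957), np.float64(224.1786504192382)) crop [136, 144] crop origin 302 181
wrist TCP px (np.float64(318.65737987762765), np.float64(234.13346967838308)) crop [134, 129] crop origin 198 118
```

View pics/t.png

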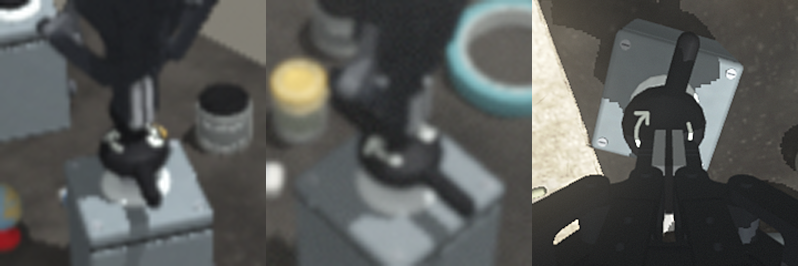

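The three crops show the fingertips above and still short of the head, about 15 mm higher than the nominal tip. I'll keep going down slowly.

Request:
drive_tool([
  {"dx": 0, "dy": 0, "dz": 0.05, "wx": 0, "wy": 0, "wz": 0, "hand": 0},
  {"dx": 0, "dy": 0, "dz": 0.1, "wx": 0, "wy": 0, "wz": 0, "hand": 0},
  {"dx": 0, "dy": 0, "dz": 0.1, "wx": 0, "wy": 0, "wz": 0, "hand": 0},
])

```text
clock: 4.85
eef_pos: [0.4997, -0.2209, 0.1362]
tool_rot: [0.707, 0.707, -0.0, -0.0]
ft_force: [0.6, 1.1, -0.8]
grip_width: -0.0001
grasp_force: 0.0
```

Request:
drive_tool([
  {"dx": 0, "dy": 0, "dz": 0.04, "wx": 0, "wy": 0, "wz": 0, "hand": 0},
  {"dx": 0, "dy": 0, "dz": 0.08, "wx": 0, "wy": 0, "wz": 0, "hand": 0},
  {"dx": 0, "dy": 0, "dz": 0.08, "wx": 0, "wy": 0, "wz": 0, "hand": 0},
])

```text
clock: 5.15
eef_pos: [0.4998, -0.2209, 0.1323]
tool_rot: [0.707, 0.707, -0.0, -0.0]
ft_force: [-0.2, -0.1, -0.6]
grip_width: 0.0002
grasp_force: 0.0
```

```bash
python3 - <<'E'
from h import *
out=[]
for n in('side','scene','wrist'):
    im,k=cam(n);o=bot.get_obs();
    if n=='wrist': print(o['eef_pos'],o['ft_force'])
    for th in ('stop_top','stop_box'):
        for q in bot.look_for(n,th)[:1]:print(n,th,round(q['score'],2),np.round(q['extent'],1))
    u,v=proj(k,[.5,-.22,.15]);u,v=int(u),int(v);s=100 if n=='wrist' else 30
    out.append(cv2.resize(im[max(v-s,0):v+s,u-s:u+s],(266,266),interpolation=2))
cv2.imwrite('pics/t2.png',np.hstack(out)[...,::-1])
E
```

```text
side stop_top 0.51 [305.1 222.6  20.9  22.4]
side stop_box 0.73 [308.8 242.1  49.3  69. ]
scene stop_top 0.69 [342.4 228.6  41.8  33.7]
scene stop_box 0.65 [343.9 252.5  62.7  78.7]
[ 0.50007796 -0.22104727  0.13281867] [-0.2159604  -0.75923053  0.47383547]
wrist stop_top 0.82 [317.1 207.4  80.5 116.7]
wrist stop_box 0.89 [321.2 203.  143.1 140. ]
```

View pics/t2.png

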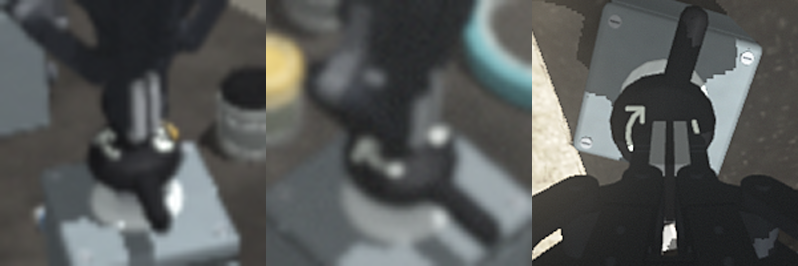

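The tips now look nearly on the head, which sits at the same height as before, and there is still no force. I'll continue down.

Request:
drive_tool([
  {"dx": 0, "dy": 0, "dz": 0.05, "wx": 0, "wy": 0, "wz": 0, "hand": 0},
  {"dx": 0, "dy": 0, "dz": 0.1, "wx": 0, "wy": 0, "wz": 0, "hand": 0},
  {"dx": 0, "dy": 0, "dz": 0.1, "wx": 0, "wy": 0, "wz": 0, "hand": 0},
])

```text
clock: 5.9
eef_pos: [0.5003, -0.2211, 0.1279]
tool_rot: [0.707, 0.707, 0.0, 0.0]
ft_force: [0.2, -0.1, 4.4]
grip_width: 0.0001
grasp_force: 1.9
```

Contact at 4.4 N. Now I'll press on towards the bottom.

Request:
drive_tool([
  {"dx": 0, "dy": 0, "dz": 0.06, "wx": 0, "wy": 0, "wz": 0, "hand": 0},
  {"dx": 0, "dy": 0, "dz": 0.12, "wx": 0, "wy": 0, "wz": 0, "hand": 0},
  {"dx": 0, "dy": 0, "dz": 0.17, "wx": 0, "wy": 0, "wz": 0, "hand": 0},
  {"dx": 0, "dy": 0, "dz": 0.2, "wx": 0, "wy": 0, "wz": 0, "hand": 0},
  {"dx": 0, "dy": 0, "dz": 0.2, "wx": 0, "wy": 0, "wz": 0, "hand": 0},
])

```text
clock: 6.4
eef_pos: [0.5004, -0.2212, 0.1186]
tool_rot: [0.707, 0.707, 0.0, 0.001]
ft_force: [-2.3, 1.2, 7.5]
grip_width: 0.0002
grasp_force: 3.9
```

Request:
drive_tool([
  {"dx": 0, "dy": 0, "dz": 0.05, "wx": 0, "wy": 0, "wz": 0, "hand": 0},
  {"dx": 0, "dy": 0, "dz": 0.08, "wx": 0, "wy": 0, "wz": 0, "hand": 0},
  {"dx": 0, "dy": 0, "dz": 0.08, "wx": 0, "wy": 0, "wz": 0, "hand": 0},
])

```text
clock: 6.7
eef_pos: [0.5006, -0.2212, 0.116]
tool_rot: [0.707, 0.707, 0.001, 0.001]
ft_force: [-3.2, 1.9, 13.3]
grip_width: -0.0004
grasp_force: 6.8
```

Request:
drive_tool([
  {"dx": 0, "dy": 0, "dz": 0.04, "wx": 0, "wy": 0, "wz": 0, "hand": 0},
  {"dx": 0, "dy": 0, "dz": 0.04, "wx": 0, "wy": 0, "wz": 0, "hand": 0},
])

```text
clock: 6.9
eef_pos: [0.5009, -0.2214, 0.1159]
tool_rot: [0.707, 0.707, 0.001, 0.002]
ft_force: [-7.1, 3.0, 22.5]
grip_width: -0.0
grasp_force: 11.2
```

Bottomed out: 22 N with no further travel. I'll lift off and look.

Request:
drive_tool([
  {"dx": 0, "dy": 0, "dz": -0.3, "wx": 0, "wy": 0, "wz": 0, "hand": 0},
  {"dx": 0, "dy": 0, "dz": -0.9, "wx": 0, "wy": 0, "wz": 0, "hand": 0},
  {"dx": -0.6, "dy": 0, "dz": -1.6, "wx": 0, "wy": 0, "wz": 0, "hand": 0},
  {"dx": -1, "dy": 0, "dz": -2, "wx": 0, "wy": 0, "wz": 0, "hand": 0},
  {"dx": -1, "dy": 0, "dz": -2, "wx": 0, "wy": 0, "wz": 0, "hand": 0},
  {"dx": -1, "dy": 0, "dz": -2, "wx": 0, "wy": 0, "wz": 0, "hand": 0},
])

```text
clock: 7.5
eef_pos: [0.4997, -0.271, 0.2109]
tool_rot: [0.707, 0.707, 0.0, -0.0]
ft_force: [0.0, 0.4, 0.1]
grip_width: -0.0001
grasp_force: 0.0
```

```bash
python3 - <<'E'
from h import *
a=cam('wrist')[0];im=a;k=cam('wrist')[1]
s=cam('side')[0];c=cam('scene')[0]
o=bot.get_obs();print(o['eef_pos'],o['tool_rot'],o['joint_pos'].round(2) if hasattr(o['joint_pos'],'round') else o['joint_pos'])
u,v=map(int,proj(k,[.5,-.22,.14]));print(u,v)
x,y=u-110,max(v-110,0);print('origin',x,y)
cr=lambda im,u,v:cv2.resize(im[v-35:v+35,u-35:u+35],(200,200),interpolation=2)
old=cv2.imread('pics/s.png')[...,::-1]
W=cv2.resize(im[y:y+220,x:x+220],(600,600),interpolation=2)
cv2.imwrite('pics/t3.png',np.hstack([W,np.vstack([cr(old,306,220),cr(s,306,220),cr(c,342,230)])])[...,::-1])
E
```

```text
[ 0.4991628  -0.26974208  0.20996224] [ 7.06761451e-01  7.07449730e-01 -4.26009685e-04 -1.71730689e-03] [-0.5   0.38  0.2   1.4   0.    1.07]
320 142
origin 210 32
```

View pics/t3.png

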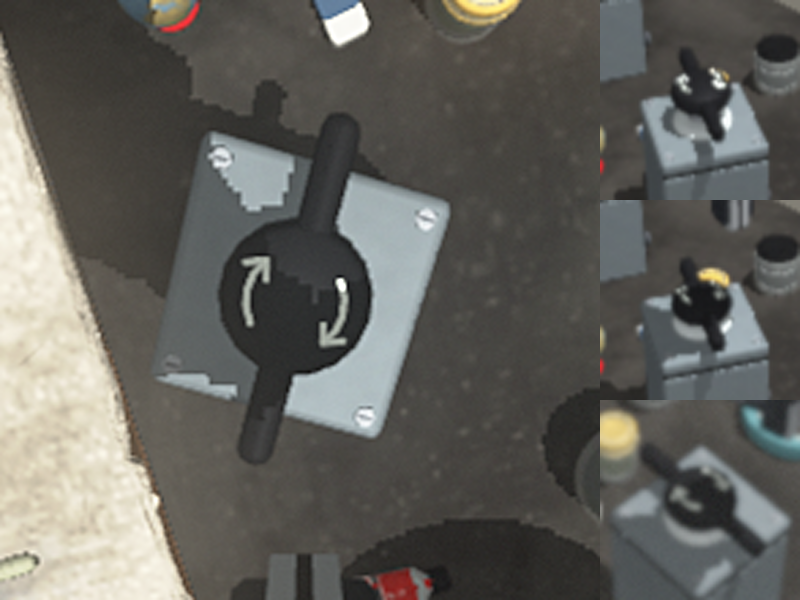

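The big crop shows the head centre at (295,297), with wing tips at (343,118) and (257,460). In the small side crops (before at top, after below) the head sits lower and the collar is nearly hidden, so it has latched unheld. Next I'll put the fingers on the near side of the left wing.

Request:
drive_tool([
  {"dx": 0.9, "dy": -0.2, "dz": 0, "wx": 0, "wy": 0, "wz": 1.6, "hand": 0},
  {"dx": 1.7, "dy": -0.46, "dz": 0, "wx": 0, "wy": 0, "wz": 3.2, "hand": 0},
  {"dx": 2.29, "dy": -0.46, "dz": 0, "wx": 0, "wy": 0, "wz": 4.8, "hand": 0},
  {"dx": 2.29, "dy": -0.46, "dz": 0.5, "wx": 0, "wy": 0, "wz": 6.4, "hand": 0},
  {"dx": 2.29, "dy": -0.46, "dz": 1, "wx": 0, "wy": 0, "wz": 6.8, "hand": 0},
  {"dx": 2.29, "dy": -0.46, "dz": 1.6, "wx": 0, "wy": 0, "wz": 6.8, "hand": 0},
  {"dx": 2.29, "dy": -0.46, "dz": 1.9, "wx": 0, "wy": 0, "wz": 6.8, "hand": 0},
  {"dx": 2.29, "dy": -0.46, "dz": 2.13, "wx": 0, "wy": 0, "wz": 6.8, "hand": 0},
  {"dx": 2.29, "dy": -0.46, "dz": 2.13, "wx": 0, "wy": 0, "wz": 6.8, "hand": 0},
])

```text
clock: 8.6
eef_pos: [0.4754, -0.1555, 0.1032]
tool_rot: [0.883, 0.47, -0.001, -0.002]
ft_force: [-0.5, 0.5, -0.7]
grip_width: 0.0001
grasp_force: 0.0
```

```bash
python3 - <<'E'
from h import *
w,k=cam('wrist');s=cam('side')[0];c=cam('scene')[0]
o=bot.get_obs();print(o['eef_pos'],R.from_quat(o['tool_rot']).as_matrix().round(2).tolist(),o['ft_force'])
cr=lambda im,u,v:cv2.resize(im[v-40:v+40,u-40:u+40],(200,200),interpolation=2)
cv2.imwrite('pics/t4.png',np.hstack([cv2.resize(w[50:350,120:520],(533,400)),np.vstack([cr(s,300,212),cr(c,335,222)])])[...,::-1])
E
```

```text
[ 0.47766309 -0.15659582  0.10597934] [[0.56, 0.83, 0.0], [0.83, -0.56, -0.0], [0.0, 0.0, -1.0]] [-0.54440563  0.28586421  0.11773545]
```

View pics/t4.png

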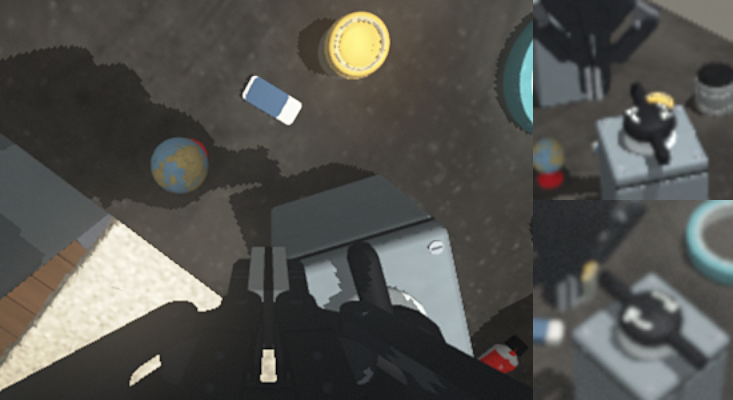

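The wrist view shows the fingertips at about (270,250), left of the left wing tip at (365,245) and clear of it. I'll push along tool +y.

Request:
drive_tool([
  {"dx": 0, "dy": 0.15, "dz": 0, "wx": 0, "wy": 0, "wz": 0, "hand": 0},
  {"dx": 0, "dy": 0.25, "dz": 0, "wx": 0, "wy": 0, "wz": 0, "hand": 0},
  {"dx": 0, "dy": 0.35, "dz": 0, "wx": 0, "wy": 0, "wz": 0, "hand": 0},
  {"dx": 0, "dy": 0.45, "dz": 0, "wx": 0, "wy": 0, "wz": 0, "hand": 0},
  {"dx": 0, "dy": 0.5, "dz": 0, "wx": 0, "wy": 0, "wz": 0, "hand": 0},
  {"dx": 0, "dy": 0.5, "dz": 0, "wx": 0, "wy": 0, "wz": 0, "hand": 0},
])

```text
clock: 9.35
eef_pos: [0.498, -0.1706, 0.1051]
tool_rot: [0.883, 0.469, 0.0, -0.0]
ft_force: [-0.7, -0.0, 0.2]
grip_width: 0.0003
grasp_force: 0.4
```

```bash
cat > bar.py <<'E'
from h import *
o=bot.get_obs();print(o['eef_pos'],o['ft_force'],o['grasp_force'])
for n in('scene','side'):
    im,k=cam(n)
    for q in bot.outline_of(n,'stop_top')[:1]:
        v,u=np.nonzero(q['region']);P=np.array([at_z(k,x,y,.137)[:2] for x,y in zip(u,v)])
        m=P.mean(0);w,V=np.linalg.eigh(np.cov((P-m).T));a=np.degrees(np.arctan2(V[0,1],V[1,1]))
        print(n,q['score'],m.round(3),'bar angle cw',(a+90)%180-90,np.round(q['extent'],1))
E
python3 bar.py
```

```text
[ 0.49799208 -0.17063444  0.10512904] [-0.74201228 -0.02037304  0.15984925] 0.42969806701876223
scene 0.7 [ 0.49  -0.227] bar angle cw 26.7104969618577 [344.8 231.8  27.7  37.8]
side 0.6 [ 0.492 -0.23 ] bar angle cw 24.0409666466592 [305.9 221.4  22.7  31.6]
```

Request:
drive_tool([
  {"dx": 0, "dy": 0.1, "dz": 0, "wx": 0, "wy": 0, "wz": 0, "hand": 0},
  {"dx": 0, "dy": 0.2, "dz": 0, "wx": 0, "wy": 0, "wz": 0, "hand": 0},
  {"dx": 0, "dy": 0.3, "dz": 0, "wx": 0, "wy": 0, "wz": 0, "hand": 0},
  {"dx": 0, "dy": 0.38, "dz": 0, "wx": 0, "wy": 0, "wz": 0, "hand": 0},
  {"dx": 0, "dy": 0.38, "dz": 0, "wx": 0, "wy": 0, "wz": 0, "hand": 0},
])

```text
clock: 10.05
eef_pos: [0.5141, -0.1814, 0.1052]
tool_rot: [0.883, 0.469, 0.0, 0.0]
ft_force: [-1.1, 2.0, 2.3]
grip_width: -0.0001
grasp_force: 1.1
```

```bash
python3 bar.py
```

```text
[ 0.51406985 -0.18135244  0.10517637] [-1.05854618  1.95093593  2.32858105] 1.135861761868
scene 0.89 [ 0.496 -0.221] bar angle cw 54.298501294468 [341.6 227.   23.6  46.4]
side 0.66 [ 0.498 -0.219] bar angle cw 48.13876402918439 [308.5 217.7  19.7  32.7]
```

The bar is now at about 50°, roughly 0.7 rad of turn, and the head seems to have risen. I'll push slightly further, back off, and check.

Request:
drive_tool([
  {"dx": 0, "dy": 0.06, "dz": 0, "wx": 0, "wy": 0, "wz": 0, "hand": 0},
  {"dx": 0, "dy": 0.06, "dz": 0, "wx": 0, "wy": 0, "wz": 0, "hand": 0},
  {"dx": 0, "dy": -0.2, "dz": 0, "wx": 0, "wy": 0, "wz": 0, "hand": 0},
  {"dx": 0, "dy": -0.5, "dz": 0, "wx": 0, "wy": 0, "wz": 0, "hand": 0},
  {"dx": 0, "dy": -1, "dz": 0, "wx": 0, "wy": 0, "wz": 0, "hand": 0},
  {"dx": 0, "dy": -1.2, "dz": -0.5, "wx": 0, "wy": 0, "wz": 0, "hand": 0},
  {"dx": 0, "dy": -1.2, "dz": -1.2, "wx": 0, "wy": 0, "wz": 0, "hand": 0},
  {"dx": 0, "dy": -1.2, "dz": -2, "wx": 0, "wy": 0, "wz": 0, "hand": 0},
  {"dx": 0, "dy": -1.2, "dz": -2, "wx": 0, "wy": 0, "wz": -1.7, "hand": 0},
  {"dx": 0, "dy": -1.2, "dz": -2, "wx": 0, "wy": 0, "wz": -3.4, "hand": 0},
  {"dx": 0, "dy": -1.2, "dz": -2, "wx": 0, "wy": 0, "wz": -5.1, "hand": 0},
  {"dx": 0, "dy": -1.2, "dz": -2, "wx": 0, "wy": 0, "wz": -6.8, "hand": 0},
  {"dx": 0, "dy": -1.2, "dz": -2, "wx": 0, "wy": 0, "wz": -6.8, "hand": 0},
])

```text
clock: 11.55
eef_pos: [0.464, -0.1482, 0.2053]
tool_rot: [0.707, 0.707, -0.0, 0.001]
ft_force: [0.7, 0.1, -0.2]
grip_width: -0.0
grasp_force: 0.0
```

```bash
python3 bar.py; python3 - <<'E'
from h import *
# head height: compare head position in side image with initial (up) and latched reference by template matching
s=cam('side')[0].copy();up=cv2.imread('pics/s.png')[...,::-1]
t=up[205:232,290:322]
r=cv2.matchTemplate(s,np.ascontiguousarray(t),cv2.TM_CCOEFF_NORMED);print('up match',cv2.minMaxLoc(r)[1],cv2.minMaxLoc(r)[3])
im,k=cam('wrist')
for q in bot.look_for('wrist','start_top')[:2]:
    e=q['extent'];print('start',round(q['score'],2),np.round(e,1),at_z(k,e[0],e[1],.126).round(4))
cv2.imwrite('pics/w9.png',im[...,::-1])
E
```

```text
[ 0.46399778 -0.1482229   0.20532018] [ 0.71498106  0.09099969 -0.24461865] 0.0
scene 0.8 [ 0.498 -0.221] bar angle cw 17.357616913868256 [342.  227.8  41.8  35.3]
side 0.87 [ 0.497 -0.221] bar angle cw 17.15372935480191 [306.4 217.8  22.4  35.2]
up match 0.9998953938484192 (290, 205)
```

The side image matches the initial "up" picture at 0.9999 in the same place, so the head has sprung up and turned back. On to the start button.

Request:
drive_tool([
  {"dx": 0.8, "dy": 0.4, "dz": 0, "wx": 0, "wy": 0, "wz": 0, "hand": 0},
  {"dx": 1.6, "dy": 0.8, "dz": 0, "wx": 0, "wy": 0, "wz": 0, "hand": 0},
  {"dx": 2.4, "dy": 1.2, "dz": 0, "wx": 0, "wy": 0, "wz": 0, "hand": 0},
  {"dx": 2.4, "dy": 1.2, "dz": 0, "wx": 0, "wy": 0, "wz": 0, "hand": 0},
  {"dx": 2.4, "dy": 1.2, "dz": 0, "wx": 0, "wy": 0, "wz": 0, "hand": 0},
])

```text
clock: 12.4
eef_pos: [0.5238, -0.0267, 0.2048]
tool_rot: [0.706, 0.708, -0.0, -0.0]
ft_force: [0.3, 0.5, 0.1]
grip_width: 0.0002
grasp_force: 0.0
```

```bash
python3 - <<'E'
from h import *
im,k=cam('wrist');o=bot.get_obs();print(o['eef_pos'])
for q in bot.outline_of('wrist','start_top')[:2]:
    e=q['extent'];print('start',round(q['score'],2),np.round(e,1),at_z(k,e[0],e[1],.124).round(4),q['region'].sum())
E
```

```text
[ 0.52344429 -0.02759412  0.20494586]
start 0.68 [322.8 130.8  37.4  44.5] [0.5267 0.0325 0.124 ] 1232
```

Request:
drive_tool([
  {"dx": 0.6, "dy": 0.06, "dz": 0, "wx": 0, "wy": 0, "wz": -1.6, "hand": 0},
  {"dx": 1.2, "dy": 0.06, "dz": 0, "wx": 0, "wy": 0, "wz": -3.2, "hand": 0},
  {"dx": 1.2, "dy": 0.06, "dz": 0, "wx": 0, "wy": 0, "wz": -4.8, "hand": 0},
  {"dx": 1.2, "dy": 0.06, "dz": 0, "wx": 0, "wy": 0, "wz": -6.4, "hand": 0},
  {"dx": 1.2, "dy": 0.06, "dz": 0, "wx": 0, "wy": 0, "wz": -8, "hand": 0},
  {"dx": 1.2, "dy": 0.06, "dz": 0, "wx": 0, "wy": 0, "wz": -9.6, "hand": 0},
  {"dx": 1.2, "dy": 0.06, "dz": 0, "wx": 0, "wy": 0, "wz": -11.2, "hand": 0},
  {"dx": 1.2, "dy": 0.06, "dz": 0.6, "wx": 0, "wy": 0, "wz": -12, "hand": 0},
  {"dx": 1.2, "dy": 0.06, "dz": 1.2, "wx": 0, "wy": 0, "wz": -12, "hand": 0},
  {"dx": 1.2, "dy": 0.06, "dz": 1.6, "wx": 0, "wy": 0, "wz": -12, "hand": 0},
  {"dx": 1.2, "dy": 0.06, "dz": 1.8, "wx": 0, "wy": 0, "wz": -12, "hand": 0},
  {"dx": 1.2, "dy": 0.06, "dz": 1.92, "wx": 0, "wy": 0, "wz": -12, "hand": 0},
  {"dx": 1.2, "dy": 0.06, "dz": 1.92, "wx": 0, "wy": 0, "wz": -12, "hand": 0},
])

```text
clock: 13.8
eef_pos: [0.5266, 0.0317, 0.1092]
tool_rot: [0.259, 0.966, -0.0, -0.0]
ft_force: [-0.6, -0.5, -0.2]
grip_width: -0.0001
grasp_force: 0.0
```

Request:
drive_tool([
  {"dx": 0, "dy": 0, "dz": 0.06, "wx": 0, "wy": 0, "wz": 0, "hand": 0},
  {"dx": 0, "dy": 0, "dz": 0.12, "wx": 0, "wy": 0, "wz": 0, "hand": 0},
  {"dx": 0, "dy": 0, "dz": 0.18, "wx": 0, "wy": 0, "wz": 0, "hand": 0},
  {"dx": 0, "dy": 0, "dz": 0.18, "wx": 0, "wy": 0, "wz": 0, "hand": 0},
])

```text
clock: 14.2
eef_pos: [0.5276, 0.0325, 0.1008]
tool_rot: [0.259, 0.966, 0.0, 0.001]
ft_force: [0.9, -0.5, 4.1]
grip_width: 0.0005
grasp_force: 1.8
```

Request:
drive_tool([
  {"dx": 0, "dy": 0, "dz": 0.05, "wx": 0, "wy": 0, "wz": 0, "hand": 0},
  {"dx": 0, "dy": 0, "dz": 0.1, "wx": 0, "wy": 0, "wz": 0, "hand": 0},
  {"dx": 0, "dy": 0, "dz": 0.1, "wx": 0, "wy": 0, "wz": 0, "hand": 0},
])

```text
clock: 14.5
eef_pos: [0.5277, 0.0325, 0.0974]
tool_rot: [0.259, 0.966, 0.0, 0.002]
ft_force: [-3.2, -1.3, 14.8]
grip_width: 0.0001
grasp_force: 6.9
```

14.8 N is well over the spring's 5.5 N, so it is fully in. I'll nudge slightly more to be sure, then lift off and retreat.

Request:
drive_tool([
  {"dx": 0, "dy": 0, "dz": 0.03, "wx": 0, "wy": 0, "wz": 0, "hand": 0},
  {"dx": 0, "dy": 0, "dz": 0.03, "wx": 0, "wy": 0, "wz": 0, "hand": 0},
])

```text
clock: 14.7
eef_pos: [0.5278, 0.0325, 0.0973]
tool_rot: [0.259, 0.966, 0.001, 0.002]
ft_force: [-4.8, -0.0, 21.1]
grip_width: 0.0002
grasp_force: 10.7
```

Request:
drive_tool([
  {"dx": 0, "dy": 0, "dz": -0.2, "wx": 0, "wy": 0, "wz": 0, "hand": 0},
  {"dx": 0, "dy": 0, "dz": -0.6, "wx": 0, "wy": 0, "wz": 0, "hand": 0},
  {"dx": 0, "dy": 0, "dz": -1.4, "wx": 0, "wy": 0, "wz": 0, "hand": 0},
  {"dx": 0, "dy": 0, "dz": -2.2, "wx": 0, "wy": 0, "wz": 0, "hand": 0},
  {"dx": 0, "dy": 0, "dz": -2.2, "wx": 0, "wy": 0, "wz": 0, "hand": 0},
  {"dx": 0, "dy": 0, "dz": -2.2, "wx": 0, "wy": 0, "wz": 0, "hand": 0},
  {"dx": 0, "dy": 0, "dz": -2.2, "wx": 0, "wy": 0, "wz": 0, "hand": 0},
  {"dx": 0, "dy": 0, "dz": -2.2, "wx": 0, "wy": 0, "wz": 0, "hand": 0},
  {"dx": 0, "dy": 0, "dz": -2.2, "wx": 0, "wy": 0, "wz": 0, "hand": 0},
])

```text
clock: 15.6
eef_pos: [0.5258, 0.0324, 0.2022]
tool_rot: [0.259, 0.966, -0.0, -0.001]
ft_force: [-0.0, -0.0, -0.0]
grip_width: 0.0001
grasp_force: 0.0
```

```bash
python3 - <<'E'
from h import *
old=[cv2.imread(f'pics/{n}.png')[...,::-1] for n in('s','a')]
for n,up in zip(('side','scene'),old):
    im,k=cam(n)
    for nm,p in(('stop',[.5,-.22,.14]),('start',[.5265,.033,.122])):
        u,v=map(int,proj(k,p));t=np.ascontiguousarray(up[v-14:v+14,u-16:u+16]);r=cv2.matchTemplate(np.ascontiguousarray(im),t,cv2.TM_CCOEFF_NORMED);m=cv2.minMaxLoc(r);print(n,nm,round(m[1],4),m[3],(u-16,v-14))
print(bot.get_obs()['eef_pos'],bot.get_obs()['ft_force'])
E
```

```text
side stop 0.9999 (291, 201) (291, 201)
side start 0.9433 (253, 155) (253, 155)
scene stop 0.9987 (326, 210) (326, 210)
scene start 0.951 (227, 154) (227, 154)
[0.5262421  0.03242569 0.20279155] [-1.22234175  0.71974276 -1.1227771 ]
```

```bash
python3 -c "
from workcell import bot
print(bot.job_done())"
```

```text
the job is handed in; nothing more can be done
None
```

The job is handed in: the stop button latched and stayed down by itself, sprang up when its left wing was pushed clockwise, and the start button was then pressed fully in and let back out. The whole run took about 16 s, with the highest force I read about 22 N.

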